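Pin a reach gauge's boom and hold its telescope at the mark

ROBOT

A 6-joint arm with a two-finger parallel gripper is mounted at the origin on a cart in front of the work surface, level with it; the furniture and walls round the work are solid. World frame = base frame: x ahead of the robot, y to its left, z up, the work surface at z = 0. Lengths are in m, angles in rad, forces in N, time in s.
With the tool pointing down it reaches from about 0.275 to 0.825 m from the base axis. Payload 4.9 kg.
Tool frame: the origin (TCP) lies midway between the tips of the shut fingers; the grasp point (between the pads) lies 19 mm behind it; z points along the fingers, y is the line along which they close (so a half turn about z gives the same grasp; the last joint's range is limited). The gripper opens to 85 mm and grips with 20 to 120 N. Pads are 22 mm wide; open, the fingers measure 114 mm over their backs; the gripper's body (76 mm by 85 mm) begins 54 mm behind the grasp point. The pads swing forward as they close: fully open they stand 13 mm farther back than shut.
Start: joints at [-1.262, 0.326, -0.193, 1.052, 0, 1.437], TCP at [0.236, -0.497, 0.231] pointing down, gripper open.
Joint ranges: [-2.65, 2.65], [-0.97, 1.79], [-1.3, 1.35], [-1.93, 2.1], [-1.47, 1.37], [-3.14, 3.14]. Speed limits (rad/s): [2.57, 2.57, 3.14, 3.14, 3.14, 3.14].

INTERFACE

Orientations are given as a unit quaternion [w, x, y, z].
In Python, from workcell import sense, optics, robot, models gives the robot as it stands.
- The arm moves only by the shell command python3 -m creep 'ROWS' [OPENING] [FORCE]. ROWS is a JSON object of lists of equal length, an entry for each row: "delta_pos": the shift along the tool's x, y, z in m, a list of three; "rot": the turn, a rotation vector about the tool's x, y, z in rad, a list of three. A call has 1 to 8 rows; each row shifts and turns the commanded pose from where the row before left it, along the tool's axes as they then stand; what a row does not reach is not made up. A row lasts 1/8 s, in which the tool goes at most 62.5 mm and 10.7 degrees, less where a joint would pass 70% of its speed; a pose out of reach is approached as far as the arm can. A call with a gripper value outside its range is refused whole. OPENING is the opening, from 0 (shut) to 1 (fully open), set as the call begins (- or left out, the last holds). The fingers move at their own pace and stop on an object; FORCE is the grip in N (left out, the last holds). Time passes only in rows, so rows that do not move let the fingers close. It gives the time, the measured TCP pose, the force, the opening and the grip force at its end, in the units of the state.
- sense(): the state, without advancing time (a new reading comes with each control period).
- optics.snapshot(name): name is "scene" or "top" or "wrist"; returns (picture, depth): 420x560x3 uint8, red, green, blue; 420x560 float32, m along the optical axis (not along the pixel's ray), 0 where there is no reading.
- optics.calibration(name): a dict with "fov_y" (degrees; the focal length in pixels is half the picture's height over the tangent of half this angle, whatever the lens; pixels are square), "cx", "cy" (the principal point, pixels), "world_from_camera" (4x4, takes a point from camera to world coordinates). Camera axes: x right, y down, z forward; pixel columns grow to the right and rows downward; lengths in m; the calibration is good to about 2 mm. A picture is of the moment at which its call begins: read the wrist's pose just before it. calibration takes no time and is no camera call; for the wrist camera it gives the pose at the moment of the call.
- robot.sign_off(): hands the job in; it is judged then, once.
Trained networks look in the newest picture that a camera, given by its name, has taken for a name from the list of things; names that differ only in an ending like _2 or _b are one class to them, and where a whole thing is asked for, a point or a joint stands for the part that bears it (a point fixed in the world has none). Each returns a list of dicts, best first, with "score" (0 to 1); they miss things now and then, are a little off and sometimes report something else, mostly with a low value. They report only what shows in the picture. A call takes as long as a camera call.
- models.recognise(camera, thing): "box" ([left, top, right, bottom] in pixels, round what is visible of it).
- models.silhouettes(camera, thing): "region" (420x560 bool, what is visible of it) and "box" ([left, top, right, bottom] in pixels, round what is visible of it).
- models.tip_of(camera, thing): "pixel" ([column, row] in pixels: a listed point, or the origin of a listed thing).
The state is a dict: "t": time; "qpos": joint angles; "qd": joint speeds; "joint_efforts": joint torques, N m; "tcp_pos": TCP position; "ee_rot": TCP orientation; "force": force on the tool from outside, world axes, zero at the start; "moment": the same for the moment, N m; "gripper_width": finger opening in m; "gripper_force": force on a finger pad.
Only numpy, scipy, OpenCV 4.12 (cv2) and the standard library are available. Lean on these libraries where they do the work, as an engineer would, in place of code of your own. Each camera call takes 0.05 s, during which the arm holds its last target. There are 200 camera calls.

TASK

Take the brass-headed pin from its grey holder and push it down through the holes of the blue fork and the boom's lug until its head sits on the fork, so the boom cannot swing. Then pinch the yellow grip head so that its red lock button is squeezed in, pull the telescope out along the boom until its yellow pointer stands over the white line of the red cursor, and finish holding it there against its return spring. Leave the cursor, the boom's direction and the other things on the bench as they are.

Things in the scene. Friction and masses are not known exactly. Their poses are not given: they have to be found in the camera images.
- pin_head (a point): Centre of the pin's brass head, a round knob 24 mm in diameter and 22 mm high with two dark bands. z runs up the pin. Below the head is a 12 mm steel shank, 54 mm long including a 10 mm tapered nose that ends 4 mm wide. Loose, about 0.07 kg; at the start it stands upright in the holder, head resting on it.
- pin_collar (a point): Underside of the pin's head, on the pin's axis, 11 mm below the head's centre. It lies on the fork's top when the pin is home; the nose then ends 54 mm lower.
- pin_holder: Fixed grey block 70 x 70 x 62 mm high with one upright 14.5 mm hole in the middle of its top, 57 mm deep; the pin stands in it. Origin: centre of its underside.
- fork_hole (a point): Centre of the mouth of the upright 14.5 mm pin hole in the blue fork's top face, 96 mm above the bench (fixed foot). Its x axis is the boom's direction out to the telescope. Straight below lie the lug's hole (14 mm thick, from 9 mm down) and the fork's lower hole; all three line up at the start, and below is free space.
- lug_hole (a point): Centre of the mouth of the 14.5 mm hole in the boom's lug, 9 mm below fork_hole when aligned; moves if the boom swings (stiff pivot 52 mm away from the hole, on the far side from the telescope).
- head_center (a point): Centre of the yellow grip head at the telescope's end, a block 50 mm long (x, the pull-out direction), 32 mm high, 80 mm above the bench. Across (y): a rubber pad 16 mm to the -y side, the red button's face 22 mm to the +y side, 16 mm when pressed in. Pinch across y from above: 38 mm wide, 32 mm when squeezed. Free beside it above 48 mm over the bench; the collar and brackets of the tube begin 31 mm to -x.
- button_face (a point): Middle of the red lock button's outer face, 28 x 22 mm, on the +y side of the grip head. It moves along the head's -y.
- lock_button (a joint): How far the button is pressed, m: 0 out, 0.006 fully in (about 6 N). The telescope is freed at more than 0.004, at home only; it locks only at home.
- telescope (a joint): How far the telescope is pulled out, m: 0 home (locked by the button), 0.115 fully out. A spring draws it home with 2 N at home, 5 N fully out; if let go it runs back.
- pointer_tip (a point): Tip line of the thin yellow pointer blade, 23.5 mm outward (+x) of the grip head's centre and 32 mm to +y, just above the black rule. Moves with the telescope.
- mark_line (a point): The white line across the red cursor (14 x 30 mm) clamped on the black rule, which is graduated every 10 mm; x is the pull-out direction. The pointer must stop over this line. 40 to 95 mm from the pointer's home. The cursor is tight: it needs 30 N to shift.
- spool: Solder spool, 60 mm diameter, 40 mm high, standing on its end; origin at its underside. Bystander.
- tape: Roll of tan tape, 75 mm diameter, 19 mm high, lying; origin at its underside. Bystander.
- driver: Screwdriver with black handle, 165 mm long, lying at the left; origin at its underside. Bystander.

How it is judged:
By the outcome, as a careful person would: the job done as asked, in the order asked, and still so for the second after the job is handed in, while the arm keeps its last pose, push and grip.
It also fails if it takes over 56 s, if anything falls off the work surface, if the arm or the gripper's body presses on something with over 40 N, if the wrist force passes 120 N, or if a joint passes its speed limit or range.

## Working session

There is one attempt and no reset: what is moved stays moved. The work goes in short steps, Python scripts to look and compute and a shell command to move; the robot and the scene stay as the last step left them, time stands still between calls to the robot, and variables do not carry over. Pictures are saved under pics/ and viewed, at most 10 in all, crops included, and the job is handed in when it is done.

```bash
mkdir -p pics; cat > h.py <<'E'
import numpy as np, cv2
from scipy.spatial.transform import Rotation as R
from workcell import sense, optics, robot, models
def K(n):
    c=optics.calibration(n); f=210/np.tan(np.radians(c["fov_y"])/2); return f,c["cx"],c["cy"],np.array(c["world_from_camera"])
def ray_z(n,px,z,k=None):
    f,cx,cy,T=k or K(n); d=T[:3,:3]@np.array([(px[0]-cx)/f,(px[1]-cy)/f,1]); o=T[:3,3]
    return o+d*(z-o[2])/d[2]
def dep(n,px,D,k=None):
    f,cx,cy,T=k or K(n); z=D[int(round(px[1])),int(round(px[0]))]
    return T[:3,:3]@np.array([(px[0]-cx)/f*z,(px[1]-cy)/f*z,z])+T[:3,3]
def save(n,p): cv2.imwrite(p,n[:,:,::-1])
def tool():
    s=sense(); q=s["ee_rot"]; return np.array(s["tcp_pos"]),R.from_quat([q[1],q[2],q[3],q[0]]).as_matrix()
E
python3 - <<'E'
from h import *
ims={}
for n in("scene","top"):
    p,D=optics.snapshot(n); ims[n]=p; k=K(n); print(n,k[:3],k[3][:3,3].round(3))
    for t,z in dict(pin_head=.073,fork_hole=.096,head_center=.096,mark_line=None,pointer_tip=None,button_face=.08,pin_holder=.0).items():
        r=models.tip_of(n,t)
        for a in r[:2]:
            px=a["pixel"]; print(t,round(a["score"],2),np.round(px,1),"depth",dep(n,px,D,k).round(3), "rayz",ray_z(n,px,z,k).round(3) if z is not None else"")
save(ims["scene"],"pics/scene.png");save(ims["top"],"pics/top.png")
print(sense())
E
```

```text
scene (np.float64(504.5346338032331), 284.1319531194351, 207.68697910729347) [ 0.729 -0.364  1.062]
pin_head 0.47 [293.7 316.7] depth [ 0.607 -0.026  0.084] rayz [ 0.605 -0.022  0.073]
fork_hole 0.82 [212.1 285.4] depth [ 0.421 -0.024  0.076] rayz [ 0.427 -0.03   0.096]
fork_hole 0.53 [293.5 320.7] depth [ 0.609 -0.034  0.083] rayz [ 0.611 -0.038  0.096]
head_center 0.64 [238.5 218.9] depth [0.411 0.135 0.097] rayz [0.411 0.136 0.096]
mark_line 0.63 [235.3 199. ] depth [0.361 0.214 0.039] rayz 
pointer_tip 0.63 [231.8 211.2] depth [0.386 0.152 0.089] rayz 
pointer_tip 0.3 [272.7 161.3] depth [0.394 0.368 0.018] rayz 
button_face 0.43 [228.4 215.9] depth [0.385 0.137 0.091] rayz [0.38  0.143 0.08 ]
pin_holder 0.74 [292.9 331.8] depth [ 0.614 -0.049  0.062] rayz [ 0.607 -0.03   0.   ]
top (np.float64(455.7196259462233), 282.1389159448608, 199.20248017972767) [0.338 0.184 1.022]
pin_head 0.63 [385.2 136.8] depth [ 0.602 -0.023  0.086] rayz [ 0.605 -0.026  0.073]
fork_hole 0.56 [390.7 217.4] depth [ 0.433 -0.033  0.07 ] rayz [ 0.43  -0.027  0.096]
fork_hole 0.39 [198.8 243. ] depth [0.38
[... 490 characters left out ...]
056  0.   ]
{'t': 0.8, 'qpos': array([-1.26222983e+00,  3.26167037e-01, -1.92605094e-01,  1.05199058e+00,
       -9.80492139e-08,  1.43658571e+00]), 'qd': array([ 0.00011668,  0.00138869, -0.0001766 ,  0.00162802, -0.00157998,
        0.00041341]), 'joint_efforts': array([ 9.86159175e-04, -4.43273091e+01,  2.62746191e+01,  7.23741323e-04,
       -9.54056281e-05, -5.20832145e-06]), 'tcp_pos': array([ 0.23565901, -0.49697807,  0.23129687]), 'ee_rot': array([1.67484685e-05, 9.75593485e-01, 2.19584499e-01, 1.41459567e-06]), 'force': array([ 0.20324397, -0.7970262 ,  0.29434559]), 'moment': array([ 0.06299396,  0.00582054, -0.01893065]), 'gripper_force': 0.0, 'gripper_width': 0.08536948708092466}
```

View pics/top.png

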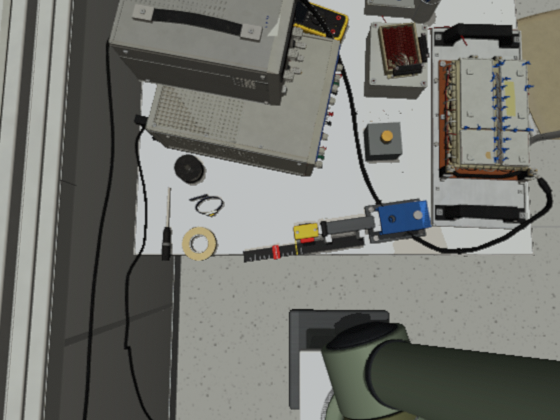

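View pics/scene.png

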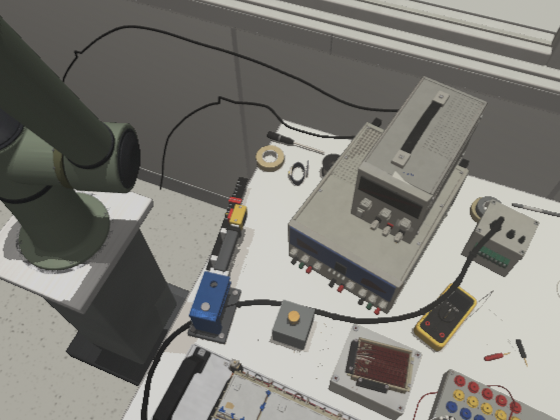

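The top view shows the orange pin head at (386,136) and the fork's hole at about (390,217) in (402,217). The grip head is at (305,231), the cursor at (276,252), and a case stands to the right of x≈432. In the scene view the same things are at (293,317), (212,285) and (238,216). Next I check the heights around the path.

```bash
python3 - <<'E'
from h import *
p,D=optics.snapshot("top"); f,cx,cy,T=K("top")
v,u=np.mgrid[:420,:560]; P=np.stack([(u-cx)/f*D,(v-cy)/f*D,D],-1)@T[:3,:3].T+T[:3,3]
P=P[D>0]
print("rows x, cols y, max z (cm)")
ys=np.arange(-.55,.35,.05); print("      ",(ys*100).round().astype(int))
for x in np.arange(.2,.8,.05):
    print(round(x,2),[int(100*P[m,2].max()) if (m:=(abs(P[:,0]-x-.025)<.025)&(abs(P[:,1]-y-.025)<.025)).any() else -1 for y in ys])
t,Rm=tool(); print(t,Rm.round(3)); print("to above pin in tool:",Rm.T@(np.array([.605,-.025,.23])-t))
for n,r in (("pin_head","silhouettes"),("pin_holder","silhouettes")):
    a=models.silhouettes("top",n)[0]; print(n,a["score"],a["box"], cv2.minAreaRect(np.argwhere(a["region"])[:,::-1].astype(np.float32)))
E
```

```text
rows x, cols y, max z (cm)
       [-55 -50 -45 -40 -35 -30 -25 -20 -15 -10  -5   0   5  10  15  20  25  30]
0.2 [-73, -73, -73, -73, -73, -73, -73, -73, -73, -73, 66, 61, 45, 36, -74, -73, -73, -73]
0.25 [-73, -73, -73, -73, -73, -73, -73, -73, -73, -73, 64, -73, -73, -73, -74, -73, -73, -73]
0.3 [-73, -73, -73, -73, -73, -73, -73, -73, -73, -73, -73, -73, -73, -73, 4, 4, 4, -73]
0.35 [-73, -74, -73, 0, 2, 2, 1, 2, 1, 1, 9, 9, 9, 10, 10, 4, 4, 2]
0.4 [-1, -1, -1, 5, 6, 7, 6, 6, 10, 10, 10, 9, 9, 10, 10, 0, 0, 2]
0.45 [-1, -1, -1, 9, 9, 6, 6, 6, 9, 10, 10, 2, 0, 0, 0, 0, 0, 2]
0.5 [-1, -1, -1, 9, 9, 11, 10, 9, 6, 0, 1, 1, 0, 16, 16, 15, 0, 0]
0.55 [-1, -1, -1, -1, 9, 11, 11, 10, 2, 6, 8, 6, 6, 15, 16, 16, 16, 16]
0.6 [-1, -1, -1, -1, 11, 11, 11, 11, 2, 6, 9, 6, 7, 15, 31, 32, 31, 16]
0.65 [-1, -1, -1, -1, 10, 11, 11, 9, 2, 0, 0, 2, 15, 15, 32, 33, 33, 32]
0.7 [-26, -1, -1, -1, 11, 11, 11, 10, 8, 12, 12, 8, 15, 20, 32, 33, 34, 34]
0.75 [-27, -1, -1, -1, 11, 11, 10, 9, 12, 12, 11, 8, 15, 20, 32, 32, 32, 32]
0.8 [-27, -1, -1, 2, 6, 7, 6, 6, 12, 12, 10, 8, 7, 6, 14, -1, -1, -1]
[ 0.23566272 -0.49700541  0.23129296] [[ 0.904  0.428  0.   ]
 [ 0.428 -0.904 -0.   ]
 [ 0.     0.    -1.   ]]
to above pin in tool: [ 0.53594204 -0.26826349  0.00127557]Traceback (most recent call last):
  File "<stdin>", line 11, in <module>
IndexError: list index out of range
```

```bash
python3 -m creep '{"delta_pos":[[0.0536,-0.0268,0],[0.0536,-0.0268,0],[0.0536,-0.0268,0],[0.0536,-0.0268,0],[0.0536,-0.0268,0],[0.0536,-0.0268,0],[0.0536,-0.0268,0],[0.0536,-0.0268,0]],"rot":[[0,0,0],[0,0,0],[0,0,0],[0,0,0],[0,0,0],[0,0,0],[0,0,0],[0,0,0]]}' 0.6 40
python3 -m creep '{"delta_pos":[[0.0536,-0.0268,0],[0.0536,-0.0268,0.01],[0,0,0.02],[0,0,0]],"rot":[[0,0,0],[0,0,0],[0,0,0],[0,0,0]]}'
python3 - <<'E'
from h import *
t,Rm=tool(); k=K("wrist"); p,D=optics.snapshot("wrist"); save(p,"pics/w1.png")
print(t,Rm.round(3),k[3].round(3),sense()["qpos"].round(2))
for a in models.tip_of("wrist","pin_head")[:2]:
    print(a, ray_z("wrist",a["pixel"],.073,k).round(4), dep("wrist",a["pixel"],D,k).round(4))
for a in models.recognise("wrist","pin_head")[:2]: print(a)
for a in models.silhouettes("wrist","pin_head")[:1]:
    c=np.argwhere(a["region"]).mean(0)[::-1]; print(a["box"],c,ray_z("wrist",c,.078,k))
E
```

```text
t: 1.9
tcp_pos: [0.5324, -0.1179, 0.2315]
ee_rot: [0.0, 0.976, 0.22, 0.0]
force: [2.3, -0.5, 0.7]
gripper_width: 0.0509
gripper_force: 0.0
t: 2.4
tcp_pos: [0.604, -0.0242, 0.1995]
ee_rot: [-0.001, 0.975, 0.22, -0.002]
force: [0.3, 0.9, -0.3]
gripper_width: 0.0513
gripper_force: 0.0
[ 0.60402939 -0.02420153  0.19949522] [[ 0.903  0.43  -0.004]
 [ 0.43  -0.903  0.   ]
 [-0.003 -0.002 -1.   ]] [[ 0.431 -0.853 -0.296  0.68 ]
 [-0.903 -0.407 -0.14   0.012]
 [-0.001  0.327 -0.945  0.342]
 [ 0.     0.     0.     1.   ]] [-0.16  0.45 -0.09  1.04 -0.    2.54]
{'pixel': [284.0, 203.5], 'score': 0.82} [ 0.6037 -0.0262  0.073 ] [ 0.6068 -0.0246  0.084 ]
{'box': [270.1, 182.5, 297.9, 221.4], 'score': 0.66}
[268.9, 185.1, 296.5, 219.7] [283.2241784  201.44248826] [ 0.60635061 -0.02415817  0.078     ]
```

View pics/w1.png

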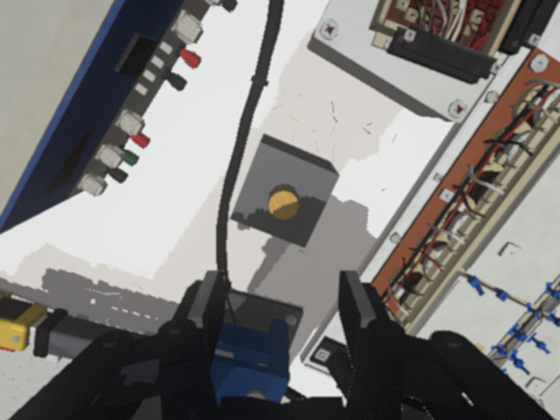

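The wrist view shows the brass head at (284,203), midway between the fingers on the grey holder. The cable passes left of the holder. I descend and grip.

```bash
python3 -m creep '{"delta_pos":[[0,0.001,0.04],[0,0,0.04],[0,0,0.03],[0,0,0.0155],[0,0,0.01],[0,0,0]],"rot":[[0.002,0.003,0],[0,0,0],[0,0,0],[0,0,0],[0,0,0],[0,0,0]]}'
python3 -m creep '{"delta_pos":[[0,0,0],[0,0,0],[0,0,0],[0,0,0],[0,0,0]],"rot":[[0,0,0],[0,0,0],[0,0,0],[0,0,0],[0,0,0]]}' 0 60
python3 - <<'E'
from h import *
t,Rm=tool(); print(t,Rm.round(4))
E
```

```text
t: 3.35
tcp_pos: [0.606, -0.026, 0.0661]
ee_rot: [-0.001, 0.976, 0.219, 0.001]
force: [0.6, 0.3, -0.0]
gripper_width: 0.0511
gripper_force: 0.0
t: 3.98
tcp_pos: [0.6066, -0.0257, 0.0672]
ee_rot: [-0.001, 0.976, 0.22, 0.002]
force: [-1.0, 0.4, 4.4]
gripper_width: 0.0218
gripper_force: 58.8
[ 0.60661386 -0.02571617  0.06715865] [[ 0.9035  0.4286  0.004 ]
 [ 0.4286 -0.9035  0.003 ]
 [ 0.0049 -0.001  -1.    ]]
```

```bash
python3 -m creep '{"delta_pos":[[0,0,-0.01],[0,0,-0.02],[0,0,-0.025],[0,0,-0.03],[0,0,-0.03],[0,0,-0.015],[0,0,0]],"rot":[[0.001,0.004,0],[0,0,0],[0,0,0],[0,0,0],[0,0,0],[0,0,0],[0,0,0]]}'
python3 -m creep '{"delta_pos":[[-0.035,-0.005,0],[-0.035,-0.005,0],[-0.035,-0.005,0],[-0.035,-0.006,0],[-0.0355,-0.0058,0],[0,0,0],[0,0,0]],"rot":[[0,0,0],[0,0,0],[0,0,0],[0,0,0],[0,0,0],[0,0,-0.18],[0,0,-0.18]]}'
python3 -m creep '{"delta_pos":[[0,0,0],[0,0,0],[0,0,0],[0,0,0],[0,0,0],[0,0,0]],"rot":[[0,0,-0.185],[0,0,-0.185],[0,0,-0.185],[0,0,-0.185],[0,0,-0.19],[0,0,0]]}'
cat > m.py <<'E'
from h import *
import sys
t,Rm=tool(); k=K("wrist"); p,D=optics.snapshot("wrist"); save(p,sys.argv[1])
print(t.round(4),Rm.round(4).tolist(),sense()["qpos"].round(2))
for a in sys.argv[2:]:
    n,z=a.split(":")
    for r in models.tip_of("wrist",n)[:2]:
        W=ray_z("wrist",r["pixel"],float(z),k); print(n,r["score"],np.round(r["pixel"],1),W.round(4),"dep",dep("wrist",r["pixel"],D,k).round(4),"tool d",(Rm.T@(W-t)).round(4))
E
python3 m.py pics/w2.png fork_hole:.096 pin_head:.19 head_center:.096
```

```text
t: 4.85
tcp_pos: [0.6058, -0.0266, 0.1968]
ee_rot: [-0.002, 0.976, 0.22, 0.004]
force: [-0.1, -0.4, -1.3]
gripper_width: 0.0216
gripper_force: 58.9
t: 5.72
tcp_pos: [0.4338, -0.0773, 0.1934]
ee_rot: [-0.002, 0.919, 0.393, 0.003]
force: [-0.2, 0.4, -1.3]
gripper_width: 0.0217
gripper_force: 58.9
t: 6.48
tcp_pos: [0.4342, -0.0772, 0.1935]
ee_rot: [-0.001, 0.649, 0.76, 0.003]
force: [-0.3, 0.3, -1.7]
gripper_width: 0.0215
gripper_force: 58.9
[ 0.4342 -0.0772  0.1935] [[-0.1566, 0.9877, 0.0029], [0.9876, 0.1566, 0.0065], [0.0059, 0.0039, -1.0]] [-0.35  0.16 -0.52  0.89  0.01  1.07]
fork_hole 0.77 [284.9 143.9] [ 0.429  -0.0259  0.096 ] dep [ 0.4303 -0.0307  0.059 ] tool d [0.0509 0.0025 0.0978]
pin_head 0.78 [284.9 291.9] [ 0.4369 -0.0825  0.19  ] dep [ 0.4346 -0.0702  0.2106] tool d [-0.0057  0.0018  0.0034]
head_center 0.65 [280.8 276.7] [ 0.4421 -0.126   0.096 ] dep [ 0.4322 -0.0658  0.2065] tool d [-0.0501 -0.0003  0.0972]
```

View pics/w2.png

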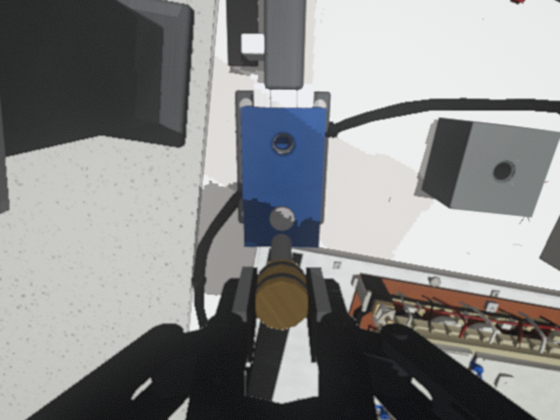

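The wrist view shows the fork hole at (284,143) and the gripped pin head at (281,295). The pin hangs nearly upright. I move it over the hole and look again.

```bash
python3 -m creep '{"delta_pos":[[0.02,0.001,0],[0.02,0,0],[0.0108,0,0],[0,0,0.012],[0,0,0.012],[0,0,0]],"rot":[[0.004,-0.006,0],[0,0,0],[0,0,0],[0,0,0],[0,0,0],[0,0,0]]}'
python3 m.py pics/w3.png fork_hole:.096 pin_head:.175; python3 - <<'E'
import cv2
a=cv2.imread("pics/w3.png")[200:400,190:380]; cv2.imwrite("pics/w3c.png",cv2.resize(a,None,fx=3,fy=3))
E
```

```text
t: 7.42
tcp_pos: [0.427, -0.0274, 0.1692]
ee_rot: [-0.0, 0.649, 0.761, -0.0]
force: [-0.8, 0.4, -0.7]
gripper_width: 0.0217
gripper_force: 58.9
[ 0.427  -0.0274  0.1692] [[-0.1579, 0.9875, -0.0007], [0.9875, 0.1579, -0.0004], [-0.0002, -0.0008, -1.0]] [-0.24  0.16 -0.59  0.83 -0.    1.18]
fork_hole 0.77 [283.3 226.4] [ 0.4283 -0.0266  0.096 ] dep [ 0.4295 -0.0335  0.078 ] tool d [0.0006 0.0014 0.0732]
pin_head 0.95 [281.  293.1] [ 0.4271 -0.0281  0.175 ] dep [ 0.4261 -0.0216  0.1856] tool d [-0.0007 -0.0001 -0.0058]
```

View pics/w3c.png

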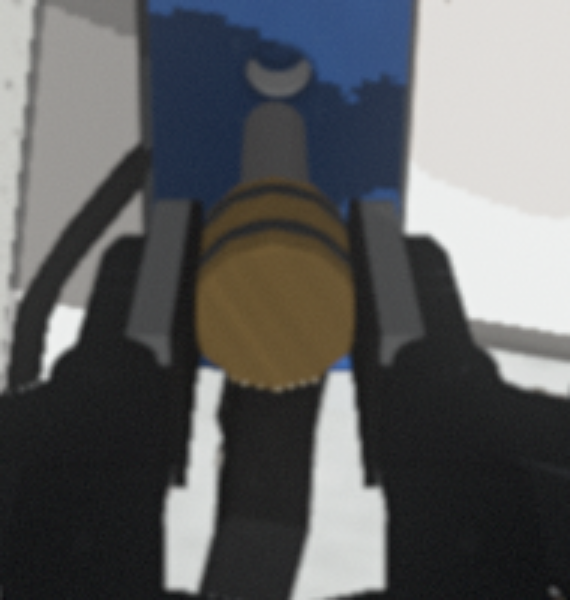

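The crop shows the nose end at about (274,103), which is full pixel (281,234). The hole's mouth is just above it, around (279,72), full pixel (283,224). I check that against the projection of the nose.

```bash
python3 - <<'E'
from h import *
t,Rm=tool(); f,cx,cy,T=K("wrist"); Ti=np.linalg.inv(T)
def pr(d,z):
    w=t+Rm@np.array([d[0],d[1],0]); w[2]=z; c=Ti[:3,:3]@w+Ti[:3,3]; return (c[:2]/c[2]*f+[cx,cy]).round(1)
for z in (.108,.110): print("nose far edge",pr((.002,0),z),"centre",pr((0,0),z))
print("shank 12mm far edge at taper",pr((.006,0),.120))
print("head top centre",pr((0,0),.1862),"near/far edge",pr((-.012,0),.1862),pr((.012,0),.1862), f)
print("hole edges if at +.0006,.0014:",pr((.0006+.00725,.0014),.096),pr((.0006-.00725,.0014),.096))
E
```

```text
nose far edge [281.  230.3] centre [281.  233.3]
nose far edge [281.  231.5] centre [281.  234.5]
shank 12mm far edge at taper [281.  231.6]
head top centre [281.2 304.4] near/far edge [281.2 328.4] [281.2 279. ] 351.90692140549993
hole edges if at +.0006,.0014: [283.1 215.1] [283.1 235.6]
```

```bash
python3 -m creep '{"delta_pos":[[0.0022,0.0013,0],[0,0,0.008],[0,0,0.008],[0,0,0.008],[0,0,0.006],[0,0,0]],"rot":[[0,0,0],[0,0,0],[0,0,0],[0,0,0],[0,0,0],[0,0,0]]}'; python3 -c "
from h import *
print(sense()['force'],sense()['moment'],tool())"
```

```text
t: 8.32
tcp_pos: [0.4285, -0.0247, 0.1401]
ee_rot: [0.0, 0.649, 0.761, 0.0]
force: [-0.3, -1.4, -1.7]
gripper_width: 0.0219
gripper_force: 58.8
[-0.31644294 -1.38060397 -1.6675791 ] [-0.02676746  0.14551211  0.03667581] (array([ 0.4284997 , -0.02471909,  0.14007032]), array([[-1.58742684e-01,  9.87319756e-01,  6.78196953e-04],
       [ 9.87319774e-01,  1.58743065e-01, -5.51275830e-04],
       [-6.51944581e-04,  5.82086257e-04, -9.99999618e-01]]))
```

The nose is 15 mm into the hole with little force, so I push on.

```bash
python3 -m creep '{"delta_pos":[[-0.0005,0,0.007],[0,0,0.008],[0,0,0.008],[0,0,0.007],[0,0,0.005],[0,0,0]],"rot":[[0,0,0],[0,0,0],[0,0,0],[0,0,0],[0,0,0],[0,0,0]]}'; python3 -m creep '{"delta_pos":[[0,0,0.003],[0,0,0.002],[0,0,0]],"rot":[[0,0,0],[0,0,0],[0,0,0]]}'
```

```text
t: 9.07
tcp_pos: [0.4282, -0.0252, 0.1048]
ee_rot: [0.0, 0.649, 0.761, -0.0]
force: [-1.3, -2.0, -6.2]
gripper_width: 0.0213
gripper_force: 58.9
t: 9.45
tcp_pos: [0.4286, -0.0255, 0.1012]
ee_rot: [0.001, 0.649, 0.761, -0.0]
force: [-5.8, -0.8, 8.4]
gripper_width: 0.0215
gripper_force: 60.6
```

```bash
python3 -m creep '{"delta_pos":[[0,0,0],[0,0,0],[0,0,0],[0,0,-0.03],[0,0,-0.04],[0,0,-0.03],[0,0,0]],"rot":[[0,0,0],[0,0,0],[0,0,0],[0,0,0],[0,0,0],[0,0,0],[0,0,0]]}' 0.7; python3 m.py pics/w4.png pin_head:.107 head_center:.096 button_face:.08
python3 - <<'E'
from h import *
p,D=optics.snapshot("wrist"); k=K("wrist")
a=models.silhouettes("wrist","pin_head")[0]; P=np.array([dep("wrist",(u,v),D,k) for v,u in np.argwhere(a["region"])[::5]]); print(a["score"],a["box"],np.percentile(P[:,2],[50,75,90]),P[P[:,2]>np.percentile(P[:,2],50)-.001].mean(0))
E
```

```text
t: 10.32
tcp_pos: [0.4311, -0.0256, 0.2028]
ee_rot: [0.003, 0.648, 0.761, 0.002]
force: [-0.8, -0.0, 0.2]
gripper_width: 0.0598
gripper_force: 0.0
[ 0.4311 -0.0256  0.2028] [[-0.1589, 0.9873, 0.0073], [0.9873, 0.1589, -0.0019], [-0.003, 0.0069, -1.0]] [-0.23  0.13 -0.53  0.9  -0.    1.18]
pin_head 0.96 [278.1 214.6] [ 0.4294 -0.0253  0.107 ] dep [ 0.4288 -0.0214  0.1182] tool d [ 0.0009 -0.0022  0.0958]
0.98 [265.6, 200.2, 300.3, 238.7] [0.11755144 0.11827005 0.11864893] [ 0.42857693 -0.02550683  0.11796376]
```

View pics/w4.png

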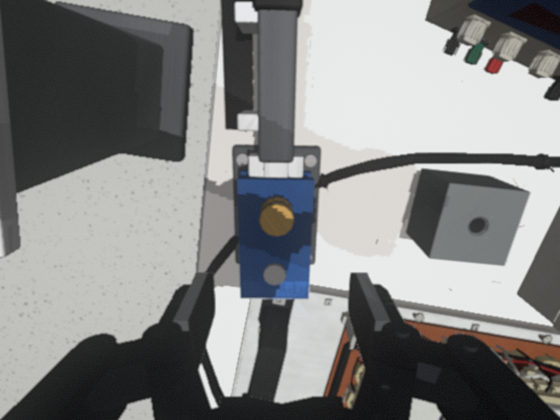

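The pin is home: its head at (278,215) has its top at 0.118 m, which is 96 + 22 mm. Next I go along the boom towards the grip head.

```bash
python3 -m creep '{"delta_pos":[[0.04,0,0],[0.04,0,0],[0.03,0,0],[0.01,0,0],[0,0,0]],"rot":[[0.007,0.003,0],[0,0,0],[0,0,0],[0,0,0],[0,0,0]]}' 0.8; python3 m.py pics/w5.png head_center:.08 button_face:.08 pointer_tip:.04 mark_line:.04 pin_head:.107
python3 - <<'E'
from h import *
p,D=optics.snapshot("wrist"); k=K("wrist"); t,Rm=tool()
for n in ("head_center","mark_line","button_face","pointer_tip"):
  for a in models.silhouettes("wrist",n)[:1]:
    P=np.array([dep("wrist",(u,v),D,k) for v,u in np.argwhere(a["region"])[::2]]); print(n,a["score"],np.round(a["box"]),cv2.minAreaRect(np.float32(P[:,:2])),np.percentile(P[:,2],[10,50,90]).round(3), P.mean(0).round(4))
E
```

```text
t: 11.25
tcp_pos: [0.4097, 0.0933, 0.2004]
ee_rot: [-0.002, 0.648, 0.762, -0.002]
force: [0.4, -0.2, -0.1]
gripper_width: 0.0685
gripper_force: 0.0
[0.4097 0.0933 0.2004] [[-0.1599, 0.9871, -0.0061], [0.9871, 0.1599, 0.0005], [0.0015, -0.0059, -1.0]] [ 0.05  0.12 -0.55  0.91  0.    1.46]
head_center 0.86 [284.7 132.3] [0.4025 0.1492 0.08  ] dep [0.4022 0.1508 0.0962] tool d [0.0562 0.0025 0.1205]
button_face 0.61 [253.4 132.8] [0.3799 0.1451 0.08  ] dep [0.3805 0.1461 0.0881] tool d [ 0.0558 -0.0204  0.1206]
pointer_tip 0.76 [243.1 100.5] [0.3654 0.1648 0.04  ] dep [0.3654 0.1647 0.0393] tool d [ 0.0774 -0.0313  0.1607]
pointer_tip 0.7 [437.8 308.3] [ 5.827e-01 -3.000e-04  4.000e-02] dep [0.5727 0.0092 0.0563] tool d [-0.1203  0.1567  0.1593]
mark_line 0.76 [246.4  41.8] [0.3625 0.2085 0.04  ] dep [0.3627 0.2084 0.0417] tool d [ 0.1211 -0.0273  0.1608]
mark_line 0.66 [245.4  99.5] [0.3672 0.1659 0.04  ] dep [0.367  0.1658 0.0375] tool d [ 0.0782 -0.0294  0.1607]
pin_head 0.88 [282.7 355.8] [ 0.4299 -0.0261  0.107 ] dep [ 0.4283 -0.0161  0.1187] tool d [-0.1212  0.0014  0.0932]
head_center 0.69 [232.  96. 308. 316.] ((0.4142102599143982, 0.08948949724435806), (0.056562915444374084, 0.18209049105644226), 18.775997161865234) [0.089 0.095 0.096] [0.4011 0.141  0.0923]
mark_line 0.8 [224.  27. 264.  50.] ((0.30287542939186096, 0.2410961240530014), (0.027332549914717674, 0.22906439006328583), 61.55905532836914) [0.04  0.041 0.042] [0.3561 0.2124 0.0175]
button_face 0.59 [252. 113. 268. 154.] ((0.38441890478134155, 0.1553114950656891), (0.04470686614513397, 0.018038641661405563), 78.8322982788086) [0.089 0.091 0.092] [0.3841 0.147  0.0906]
pointer_tip 0.58 [229.  94. 308. 318.] ((0.4144330322742462, 0.09046529233455658), (0.059776823967695236, 0.18381482362747192), 19.848421096801758) [0.089 0.095 0.096] [0.4007 0.1407 0.0918]
```

View pics/w5.png

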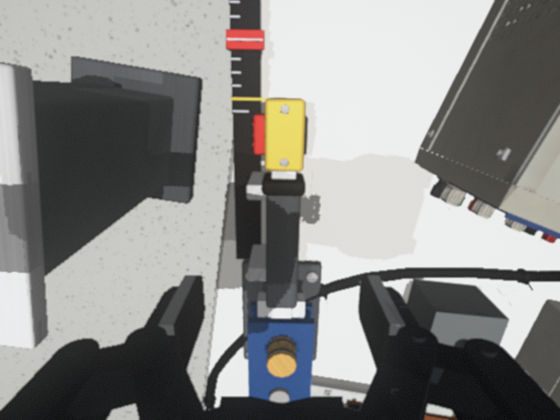

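The wrist view shows the yellow head at (285,133) and the red button on its left at (258,133). The pointer tip is at about (240,99), and the cursor's white line at (246,40), roughly 44 mm further out. Fully open, the fingers straddle the head, so I go down over it.

```bash
python3 -m creep '{"delta_pos":[[0.03,0.0015,0],[0.0255,0,0.02],[0,0,0.03],[0,0,0.03],[0,0,0.03],[0,0,0.02],[0,0,0.008],[0,0,0]],"rot":[[-0.003,-0.001,0],[0,0,0],[0,0,0],[0,0,0],[0,0,0],[0,0,0],[0,0,0],[0,0,0]]}'; python3 m.py pics/w6.png head_center:.08 pointer_tip:.04 mark_line:.041
```

```text
t: 12.8
tcp_pos: [0.4022, 0.1483, 0.0628]
ee_rot: [-0.001, 0.649, 0.761, -0.001]
force: [0.5, 0.3, 0.3]
gripper_width: 0.0683
gripper_force: 0.0
[0.4022 0.1483 0.0628] [[-0.1588, 0.9873, -0.0029], [0.9873, 0.1588, 0.0004], [0.0008, -0.0028, -1.0]] [ 0.18  0.32 -0.72  0.54  0.    1.59]
mark_line 0.75 [215.5 127.2] [0.3616 0.2115 0.041 ] dep [0.3618 0.2116 0.0421] tool d [ 0.0689 -0.03    0.0219]
```

View pics/w6.png

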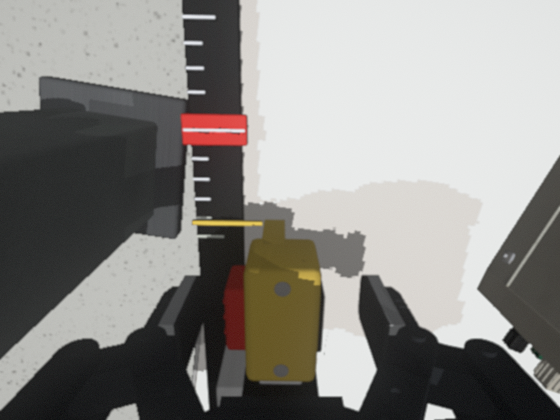

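The fingers straddle the yellow head at (283,310), with the button at (236,305). The pointer blade is at row 223 and the cursor line at row 129. I pinch it.

```bash
python3 -m creep '{"delta_pos":[[0,0,0],[0,0,0],[0,0,0],[0,0,0],[0,0,0],[0,0,0]],"rot":[[0,0,0],[0,0,0],[0,0,0],[0,0,0],[0,0,0],[0,0,0]]}' 0 50; python3 -m creep '{"delta_pos":[[0.003,0,0],[0.005,0,0],[0.005,0,0],[0,0,0]],"rot":[[0,0,0],[0,0,0],[0,0,0],[0,0,0]]}'; python3 m.py pics/w7.png mark_line:.041 pointer_tip:.041
```

```text
t: 13.75
tcp_pos: [0.4031, 0.1485, 0.0636]
ee_rot: [-0.001, 0.649, 0.761, 0.0]
force: [-1.5, -0.1, 6.6]
gripper_width: 0.0307
gripper_force: 51.1
t: 14.25
tcp_pos: [0.4013, 0.161, 0.0636]
ee_rot: [0.0, 0.649, 0.761, -0.0]
force: [0.2, -1.9, 6.5]
gripper_width: 0.0305
gripper_force: 51.2
[0.4013 0.161  0.0636] [[-0.158, 0.9874, -0.0], [0.9874, 0.158, -0.0005], [-0.0005, -0.0001, -1.0]] [ 0.21  0.32 -0.71  0.54 -0.    1.62]
mark_line 0.91 [216.1 157. ] [0.3623 0.2105 0.041 ] dep [0.3624 0.2106 0.0413] tool d [ 0.0551 -0.0306  0.0226]
pointer_tip 0.59 [218.3 220.1] [0.3666 0.1792 0.041 ] dep [0.367  0.1805 0.0444] tool d [ 0.0235 -0.0314  0.0226]
```

The button is in and the telescope moves against about 2 N. I go most of the way to the line and re-measure there.

```bash
python3 -m creep '{"delta_pos":[[0.006,0,0],[0.008,0,0],[0.008,0,0],[0.005,0,0],[0,0,0],[0,0,0]],"rot":[[0,0,0],[0,0,0],[0,0,0],[0,0,0],[0,0,0],[0,0,0]]}'; python3 m.py pics/w8.png mark_line:.041 pointer_tip:.0425; python3 - <<'E'
import cv2
a=cv2.imread("pics/w8.png")[170:270,150:290]; cv2.imwrite("pics/w8c.png",cv2.resize(a,None,fx=5,fy=5,interpolation=cv2.INTER_CUBIC))
E
```

```text
t: 15.15
tcp_pos: [0.3971, 0.1876, 0.0636]
ee_rot: [0.0, 0.649, 0.761, -0.0]
force: [1.0, -1.9, 5.7]
gripper_width: 0.0308
gripper_force: 51.2
[0.3971 0.1876 0.0636] [[-0.1582, 0.9874, 0.0002], [0.9874, 0.1582, -0.0005], [-0.0005, 0.0001, -1.0]] [ 0.27  0.33 -0.69  0.55 -0.    1.69]
mark_line 0.71 [219.  211.7] [0.3623 0.2104 0.041 ] dep [0.3625 0.211  0.0428] tool d [ 0.0279 -0.0308  0.0226]
mark_line 0.62 [282.5 304.1] [0.4019 0.1629 0.041 ] dep [0.3959 0.1985 0.0955] tool d [-0.0251  0.0008  0.0226]
pointer_tip 0.93 [218.4 221.1] [0.3627 0.206  0.0425] dep [0.363  0.207  0.0453] tool d [ 0.0235 -0.0311  0.0211]
```

View pics/w8c.png

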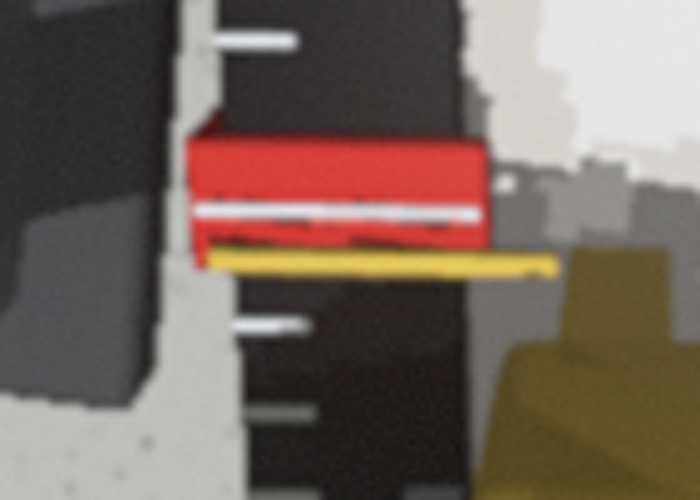

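The crop shows the white line at row 213 (full row 212.6) and the yellow blade at row 265 (full row 223), still short of the line. I compute the gap from colour and depth.

```bash
cat > gap.py <<'E'
from h import *
import sys
t,Rm=tool(); k=K("wrist"); p,D=optics.snapshot("wrist"); save(p,sys.argv[1])
f,cx,cy,T=k
sub=np.zeros((420,560),bool); sub[185:245,193:243]=1
h=cv2.cvtColor(p,cv2.COLOR_RGB2HSV)
Y=sub&(h[...,0]>18)&(h[...,0]<35)&(h[...,1]>110)&(h[...,2]>130)
Wt=sub&(h[...,1]<90)&(h[...,2]>150)
n,l,st,c=cv2.connectedComponentsWithStats(np.uint8(Wt)); 
res={}
def x_of(rows,cols,z): return np.mean([(Rm.T@(ray_z("wrist",(u,v),z,k)-t))[0] for v,u in zip(rows,cols)])
v,u=np.nonzero(Y); zy=np.percentile([dep("wrist",(b,a),D,k)[2] for a,b in zip(v,u)],[25,50,75,90]); print("yellow rows",v.mean().round(2),len(v),zy.round(4))
py={z:x_of(v,u,z) for z in (.043,.0445,.046)}; print(py)
for i in range(1,n):
    if st[i,4]>15:
        v,u=np.nonzero(l==i); zs=np.percentile([dep("wrist",(b,a),D,k)[2] for a,b in zip(v,u)],[25,50,75])
        print("white",st[i],c[i].round(1),zs.round(4),x_of(v,u,zs[1]).round(4))
E
python3 gap.py pics/g1.png
```

```text
yellow rows 222.05 248 [0.0447 0.0452 0.0456 0.046 ]
{0.043: np.float64(0.023205509096114303), 0.0445: np.float64(0.023765407502876354), 0.046: np.float64(0.024325305909638405)}
white [193 210  50   5 187] [216.5 211.7] [0.0414 0.0418 0.0423] 0.0282
white [193 224  17  21 121] [196.8 234.7] [-0.7502 -0.7487  0.0376] -0.3119
```

```bash
python3 -m creep '{"delta_pos":[[0.0022,0,0],[0.002,0,0],[0,0,0],[0,0,0]],"rot":[[0,0,0],[0,0,0],[0,0,0],[0,0,0]]}'; python3 gap.py pics/g2.png; python3 - <<'E'
from h import *
n="top"; p,D=optics.snapshot(n); cv2.imwrite("pics/topc.png",np.vstack([cv2.resize(cv2.imread("pics/g2.png")[180:260,160:290],(780,480),interpolation=cv2.INTER_CUBIC)]))
t,Rm=tool();print(t)
E
```

```text
t: 15.85
tcp_pos: [0.3965, 0.1917, 0.0636]
ee_rot: [0.0, 0.649, 0.761, -0.0]
force: [1.0, -2.6, 6.4]
gripper_width: 0.0309
gripper_force: 51.2
yellow rows 221.64 208 [0.0449 0.0453 0.0457 0.0461]
{0.043: np.float64(0.023453880598497366), 0.0445: np.float64(0.024011788168504442), 0.046: np.float64(0.024569695738511508)}
white [193 185  16  14  61] [198.9 187.6] [0.0374 0.038  0.0384] 0.0395
white [193 232   5  13  56] [194.7 238.3] [-0.7508 -0.75   -0.7482] -0.324
[0.39652767 0.19168459 0.0636158 ]
```

View pics/topc.png

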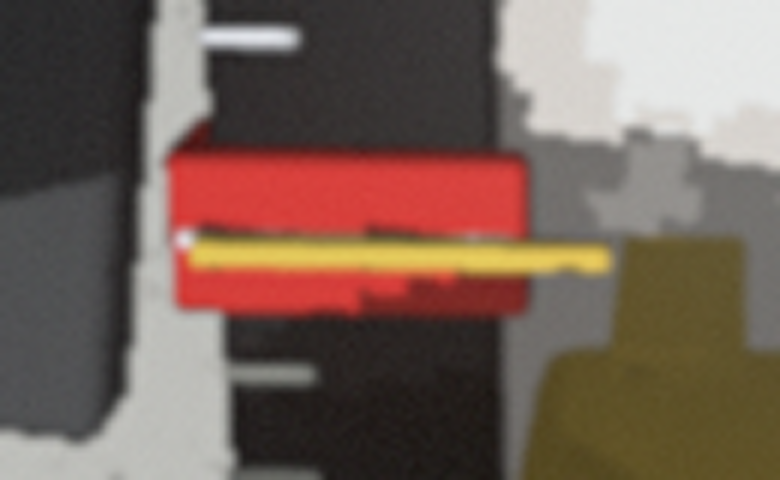

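The blade covers the white line: blade at crop row 254, line end at row 240. That 2 px offset matches the parallax of the blade standing about 3.4 mm higher. The line is at 0.0241 and the pointer at 0.0243 along the tool, so I hand in.

```bash
python3 -c "
from h import *
print(robot.sign_off()); s=sense(); print(s['t'],s['gripper_width'])"
```

```text
the job is handed in; nothing more can be done
None
the job is handed in; nothing more can be done
```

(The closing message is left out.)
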